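Unlock the key safe by its thumbwheels

TASK

Unlock the blue key safe: with a fingertip roll its three thumbwheels until they show 4 7 2 on top, reading from left to right as the robot sees it, then slide the orange latch to the left as far as it goes. Press the wheels gently, they crack if they are leaned on, let go, and leave the things lying around undisturbed.

Things in the scene. Friction and masses are not known exactly. Their poses are not given: they have to be found in the camera images.
- safe: blue steel key safe fixed to the bench, 170 (x) x 220 (y) x 54 (z); origin at the centre of its underside; its x points away from the robot, y to the left, z up. Three thumbwheels stand out of its top in a row along y, 45 mm apart; in front of them (robot side) is the latch.
- slot1 (a point): point on the safe's top face straight below the top of the left thumbwheel. The wheel's top stands 13 to 27 mm above this point, each differently and not measured: feel for it. The wheel is sprung: pressed down it starts to sink at 4 N, then 2.5 N per mm, 6 mm in all to a hard stop; over 20 N cracks it. Axes as the safe's
- slot2 (a point): point on the safe's top face straight below the top of the middle thumbwheel. The wheel's top stands 13 to 27 mm above this point, each differently and not measured: feel for it. The wheel is sprung: pressed down it starts to sink at 4 N, then 2.5 N per mm, 6 mm in all to a hard stop; over 20 N cracks it. Axes as the safe's
- slot3 (a point): point on the safe's top face straight below the top of the right thumbwheel. The wheel's top stands 13 to 27 mm above this point, each differently and not measured: feel for it. The wheel is sprung: pressed down it starts to sink at 4 N, then 2.5 N per mm, 6 mm in all to a hard stop; over 20 N cracks it. Axes as the safe's
- wheel1 (a joint): left thumbwheel over slot1, must show 4: black, smooth, 60 mm diameter, 18 wide, axle along the safe's y, white numerals 0-9; the digit on the very top counts. In rad: digit d is on top at 0.628 d; grows as the top of the rim moves away from the robot (safe's +x). Stops just beyond 0 and 9, no wrap-round. Clicks at each digit (about 2 N along the rim to pass); driven by friction of a fingertip: press about 10 N and drag.
- wheel2 (a joint): middle thumbwheel over slot2, must show 7: black, smooth, 60 mm diameter, 18 wide, axle along the safe's y, white numerals 0-9; the digit on the very top counts. In rad: digit d is on top at 0.628 d; grows as the top of the rim moves away from the robot (safe's +x). Stops just beyond 0 and 9, no wrap-round. Clicks at each digit (about 2 N along the rim to pass); driven by friction of a fingertip: press about 10 N and drag.
- wheel3 (a joint): right thumbwheel over slot3, must show 2: black, smooth, 60 mm diameter, 18 wide, axle along the safe's y, white numerals 0-9; the digit on the very top counts. In rad: digit d is on top at 0.628 d; grows as the top of the rim moves away from the robot (safe's +x). Stops just beyond 0 and 9, no wrap-round. Clicks at each digit (about 2 N along the rim to pass); driven by friction of a fingertip: press about 10 N and drag.
- latch (a joint): latch travel in m: 0 shut, 0.018 fully open (slides to the safe's +y, about 3 N of friction, stays where it is left). Pins inside block it after about 5 mm unless the code is set.
- latch_knob (a point): point in the middle of the latch's orange knob, 17 mm above the safe's top face; the knob is 16 (x) x 14 (y) x 26 (z), from 4 to 30 mm above the safe's top, 60 mm nearer the robot than the row of wheels
- tin: bystander: small round brass tin, 34 across, 20 high, standing loose on the far strip of the safe's top; leave it alone
- driver: bystander: loose screwdriver; leave it alone
- spanner: bystander: loose spanner; leave it alone
- jar: bystander: glass jar; leave it alone
- mug: bystander: white mug; leave it alone
- tape: bystander: roll of blue tape; leave it alone
- pad_plate: bystander: white plate with a black pad; leave it alone

How it is judged:
By the outcome, as a careful person would: the job done as asked, in the order asked, and still so for the second after the job is handed in, with the robot touching nothing.
It also fails if it takes over 70 s, if anything falls off the work surface, if the arm or the gripper's body presses on something with over 40 N, if the wrist force passes 120 N, or if a joint passes its speed limit or range.

ROBOT

A 6-joint arm with a two-finger parallel gripper is mounted at the origin on the work surface. World frame = base frame: x ahead of the robot, y to its left, z up, the work surface at z = 0. Lengths are in m, angles in rad, forces in N, time in s.
With the tool pointing down it reaches from about 0.375 to 0.925 m from the base axis. Payload 5.7 kg.
Tool frame: the origin (TCP) lies midway between the tips of the shut fingers; the grasp point (between the pads) lies 19 mm behind it; z points along the fingers, y is the line along which they close (so a half turn about z gives the same grasp; the last joint's range is limited). The gripper opens to 88 mm and grips with 3 to 60 N. Pads are 20 mm wide; open, the fingers measure 115 mm over their backs; the gripper's body (75 mm by 178 mm) begins 61 mm behind the grasp point.
Start: joints at [-1.415, 0.359, 1.51, -0, 1.272, -0.115], TCP at [0.16, -0.578, 0.223] pointing down, gripper open.
Joint ranges: [-2.97, 2.97], [-1.01, 2.36], [0.21, 2.38], [-0.96, 4.11], [0.2, 2.71], [-2.98, 2.98]. Speed limits (rad/s): [2.39, 2.39, 3.14, 3.14, 3.14, 3.14].

INTERFACE

Orientations are given as a unit quaternion [x, y, z, w].
In Python, from bench import move_ptp, servo_line, goto_joints, move_gripper, sleep, inverse_kinematics, capture, PlanningError, close_job, spot_in, silhouettes, current_clock, current_joint_pos, current_qvel, current_joint_torque, current_position, current_orientation, current_force, current_torque, current_finger_gap, current_grip_force gives the robot as it stands. Calls block until the motion is done:
- move_ptp(position, orientation): joint-space move of the TCP to a pose.
- servo_line(position, orientation=None, rate=0.15, contact_N=None): straight line of the TCP; orientation=None keeps the orientation; rate is the mean speed in m/s. With contact_N (N) it stops when the force on the tool has changed by that much, and returns True; else False.
- goto_joints(angles): joint-space move.
- move_gripper(opening): finger opening in m; the grip force is fixed at half the most; returns when the fingers have stopped.
- sleep(seconds).
- inverse_kinematics(position, orientation): joint angles nearest the present ones, or None.
- capture(name): name is "side" or "top" or "wrist"; returns a dict with "image" (420x560x3 uint8, blue, green, red), "range_z" (420x560 float32, m along the optical axis (not along the pixel's ray), 0 where there is no reading), "intrinsics" (3x3 intrinsics, pixels), "R" (3x3) and "t" (3): a world point X has camera coordinates R X + t. Camera axes: x right, y down, z forward; pixel columns grow to the right and rows downward; lengths in m; the calibration is good to about 2 mm. A picture is of the moment at which its call begins.
A pose or a line that the arm cannot do raises PlanningError and nothing moves.
- close_job(): hands the job in; it is judged then, once.
Trained networks look in the newest picture that a camera, given by its name, has taken for a name from the list of things; names that differ only in an ending like _2 or _b are one class to them, and where a whole thing is asked for, a point or a joint stands for the part that bears it (a point fixed in the world has none). Each returns a list of dicts, best first, with "conf" (0 to 1); they miss things now and then, are a little off and sometimes report something else, mostly with a low value. They report only what shows in the picture. A call takes as long as a camera call.
- spot_in(camera, query): "xy" ([column, row] in pixels, amid what is visible of it).
- silhouettes(camera, query): "region" (420x560 bool, what is visible of it) and "xy" ([column, row] in pixels, amid what is visible of it).
Readings, each from a call of its own:
- current_clock(): time.
- current_joint_pos(): joint angles.
- current_qvel(): joint speeds.
- current_joint_torque(): joint torques, N m.
- current_position(): TCP position.
- current_orientation(): TCP orientation.
- current_force(): force on the tool from outside, world axes, zero at the start.
- current_torque(): the same for the moment, N m.
- current_finger_gap(): finger opening in m.
- current_grip_force(): force on a finger pad.
Only numpy, scipy, OpenCV 4.12 (cv2) and the standard library are available. Lean on these libraries where they do the work, as an engineer would, in place of code of your own. Each camera call takes 0.05 s, during which the arm holds its last target. There are 200 camera calls.

## Working session

There is one attempt and no reset: what is moved stays moved. The work goes in short steps, each a Python script; the robot and the scene stay as the last script left them, time stands still between calls to the robot, and variables do not carry over. Pictures are saved under pics/ and viewed, at most 10 in all, crops included, and the job is handed in when it is done.

```bash
mkdir -p pics; ls; cat > h.py <<'E'
import numpy as np, cv2
from bench import *
def pt(c,u,v,r=2):
    z=c["range_z"][int(v)-r:int(v)+r+1,int(u)-r:int(u)+r+1]; z=np.median(z[z>0])
    return c["R"].T@(z*np.linalg.inv(c["intrinsics"])@[u,v,1]-c["t"])
def cloud(c,m):
    v,u=np.nonzero(m&(c["range_z"]>0)); z=c["range_z"][v,u]
    p=np.linalg.inv(c["intrinsics"])@np.stack([u*z,v*z,z])
    return (c["R"].T@(p-c["t"][:,None])).T
E
python3 - <<'E'
from h import *
for n in ["top","side"]:
    c=capture(n); cv2.imwrite(f"pics/{n}0.png",c["image"])
    for q in ["safe","wheel1","wheel2","wheel3","latch_knob","tin","driver","spanner","jar","mug"]:
        for s in spot_in(n,q)[:3]:
            try: print(n,q,round(s["conf"],2),np.round(s["xy"]),np.round(pt(c,*s["xy"]),3))
            except Exception as e: print(n,q,s,e)
print(current_clock(), current_orientation())
E
```

```text
pics
top safe 0.56 [307. 223.] [ 0.565 -0.074  0.072]
top wheel1 0.72 [286. 225.] [ 0.56  -0.022  0.071]
top wheel1 0.65 [303. 222.] [ 0.567 -0.064  0.075]
top wheel1 0.61 [323. 217.] [ 0.577 -0.114  0.077]
top wheel2 0.72 [286. 225.] [ 0.56  -0.022  0.071]
top wheel2 0.65 [303. 222.] [ 0.567 -0.064  0.075]
top wheel2 0.61 [323. 217.] [ 0.577 -0.114  0.077]
top wheel3 0.72 [286. 225.] [ 0.56  -0.022  0.071]
top wheel3 0.65 [303. 222.] [ 0.567 -0.064  0.075]
top wheel3 0.61 [323. 217.] [ 0.577 -0.114  0.077]
top latch_knob 0.68 [316. 243.] [ 0.513 -0.095  0.083]
top latch_knob 0.46 [283. 225.] [ 0.562 -0.013  0.068]
top tin 0.53 [274. 203.] [0.617 0.007 0.073]
top driver 0.65 [152. 280.] [0.428 0.327 0.024]
top spanner 0.86 [399. 233.] [ 0.543 -0.319  0.006]
top jar 0.58 [111. 201.] [0.629 0.425 0.074]
top mug 0.72 [154. 276.] [0.438 0.325 0.024]
side safe 0.69 [266. 241.] [ 0.567 -0.12   0.062]
side safe 0.33 [244. 234.] [ 0.518 -0.096  0.072]
side wheel1 0.68 [264. 224.] [ 0.57  -0.069  0.075]
side wheel1 0.59 [270. 234.] [ 0.578 -0.114  0.075]
side wheel1 0.54 [258. 216.] [ 0.557 -0.027  0.069]
side wheel2 0.68 [264. 224.] [ 0.57  -0.069  0.075]
side wheel2 0.59 [270. 234.] [ 0.578 -0.114  0.075]
side wheel2 0.54 [258. 216.] [ 0.557 -0.027  0.069]
side wheel3 0.68 [264. 224.] [ 0.57  -0.069  0.075]
side wheel3 0.59 [270. 234.] [ 0.578 -0.114  0.075]
side wheel3 0.54 [258. 216.] [ 0.557 -0.027  0.069]
side latch_knob 0.2 [263. 245.] [ 0.56  -0.125  0.055]
side tin 0.67 [270. 138.] [0.639 0.412 0.047]
side tin 0.52 [280. 206.] [ 0.617 -0.006  0.077]
side driver 0.82 [200. 168.] [0.412 0.314 0.018]
side spanner 0.97 [268. 320.] [ 0.547 -0.322  0.009]
side jar 0.9 [270. 138.] [0.64  0.415 0.044]
side jar 0.39 [295. 353.] [ 0.589 -0.438  0.035]
side mug 0.74 [296. 352.] [ 0.591 -0.437  0.037]
side mug 0.16 [243. 234.] [ 0.516 -0.096  0.07 ]
1.1 [ 9.90846011e-01  1.34996946e-01 -1.51295177e-06 -8.30639701e-05]
```

```bash
python3 - <<'E'
from h import *
from scipy.spatial.transform import Rotation as Ro
yaw=np.arctan2(.018,.091); 
# tool z down, tool y along safe x (half-turn choice by joint 6)
for a in (0,np.pi/2,-np.pi/2,np.pi):
    q=(Ro.from_euler('z',yaw+a)*Ro.from_euler('x',np.pi)).as_quat()
    j=inverse_kinematics([.53,-.07,.28],q); print(a,None if j is None else np.round(j,2))
q=(Ro.from_euler('z',yaw)*Ro.from_euler('x',np.pi)).as_quat()
move_ptp([.51,-.07,.30],q)
c=capture("wrist"); cv2.imwrite("pics/w1.png",c["image"])
print(-c["R"].T@c["t"],c["R"][2]); 
for n in ["wheel1","latch_knob","tin"]:
    for s in spot_in("wrist",n)[:3]: print(n,round(s["conf"],2),np.round(s["xy"]),np.round(pt(c,*s["xy"]),4))
p=cloud(c,np.ones((420,560),bool)); np.save("w1.npy",p); np.savez("w1.npz",**c)
print(current_clock())
E
```

```text
0 [-0.26  0.22  1.57 -0.    1.36  1.11]
1.5707963267948966 [-0.26  0.22  1.57  0.    1.36 -0.46]
-1.5707963267948966 [-0.26  0.22  1.57 -0.    1.36  2.69]
3.141592653589793 [-0.26  0.22  1.57  0.    1.36 -2.03]
[ 0.58215396 -0.05689534  0.46156752] [-0.26131981 -0.0523585  -0.96383118]
wheel1 0.87 [246. 136.] [ 0.559  -0.0204  0.0707]
wheel1 0.77 [315. 129.] [ 0.5851 -0.1029  0.0766]
wheel1 0.71 [280. 131.] [ 0.5736 -0.061   0.0752]
latch_knob 0.97 [293. 179.] [ 0.5198 -0.088   0.0845]
latch_knob 0.6 [  5. 179.] [0.4295 0.3169 0.0226]
tin 0.57 [237.  82.] [ 6.198e-01 -3.000e-04  7.350e-02]
3.525
```

View pics/w1.png

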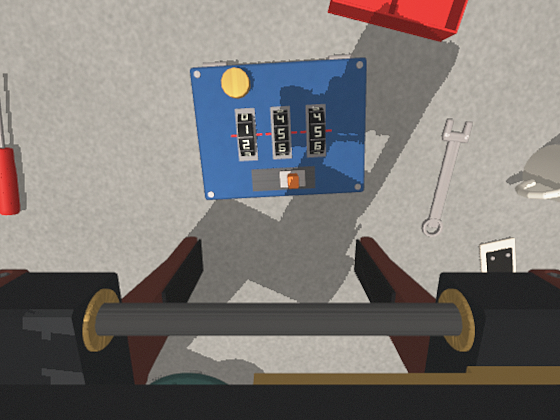

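```bash
python3 - <<'E'
from h import *
c=dict(np.load("w1.npz")); im=c["image"]
cv2.imwrite("pics/w1z.png",cv2.resize(im[95:205,185:375],None,fx=4,fy=4,interpolation=cv2.INTER_CUBIC))
K=c["intrinsics"]
# safe outline: rays of blue mask to plane z=.054
h=cv2.cvtColor(im,cv2.COLOR_BGR2HSV)
m=((h[...,0]>95)&(h[...,0]<125)&(h[...,1]>130)).astype(np.uint8)
m=cv2.morphologyEx(m,cv2.MORPH_CLOSE,np.ones((5,5)))
n,l,s,_=cv2.connectedComponentsWithStats(m); k=1+np.argmax(s[1:,4]); 
p=cloud(c,l==k); print(np.percentile(p[:,2],[1,10,50,90,99]))
p=p[(p[:,2]>.046)&(p[:,2]<.062)]
(ce,sz,an)=cv2.minAreaRect((p[:,:2]*1000).astype(np.float32)); print(ce,sz,an)
# red line + knob
r=((h[...,0]<6)|(h[...,0]>174))&(h[...,1]>120)
r[:110]=0;r[160:]=0;r[:,:220]=0;r[:,345:]=0
q=cloud(c,r); print(len(q)); d=np.polyfit(q[:,1],q[:,0],1); print("redline x=",d, "yaw",-np.arctan(d[0])); print(q[::8].round(3))
kn=(h[...,0]>5)&(h[...,0]<20)&(h[...,1]>150); kn[:165]=0;kn[195:]=0;kn[:,270:]&=True;kn[:,:270]=0;kn[:,310:]=0
q=cloud(c,kn); print("knob",q.min(0),q.max(0),np.median(q,0))
E
```

```text
[0.05152343 0.05245802 0.05353834 0.05460589 0.05548051]
(571.5269165039062, -62.553855895996094) (168.33145141601562, 218.06430053710938) 14.42729663848877
57
redline x= [-0.2549918   0.55545909] yaw 0.24967128044320985
[[ 0.586 -0.115  0.076]
 [ 0.579 -0.089  0.055]
 [ 0.576 -0.078  0.056]
 [ 0.579 -0.093  0.056]
 [ 0.564 -0.031  0.053]
 [ 0.567 -0.047  0.055]
 [ 0.557 -0.006  0.054]
 [ 0.556 -0.006  0.053]]
knob [ 0.50185579 -0.09644541  0.05056329] [ 0.5254817  -0.08162422  0.08567162] [ 0.51751359 -0.0887793   0.08407232]
```

View pics/w1z.png

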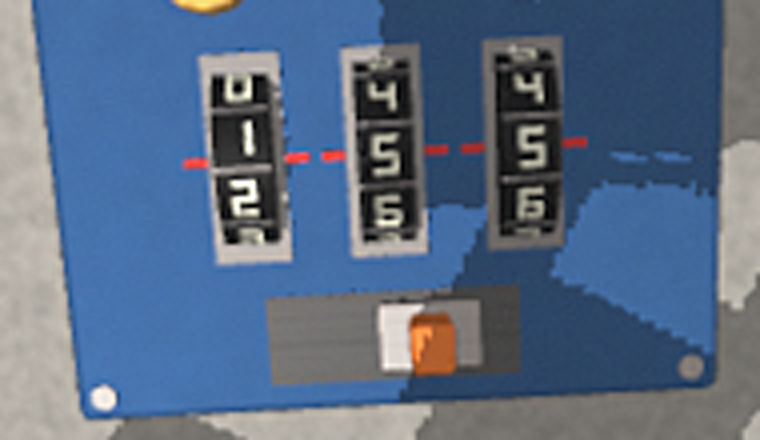

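```bash
cat >> h.py <<'E'
from scipy.spatial.transform import Rotation as Ro
YAW=.25; EX=np.array([np.cos(YAW),np.sin(YAW),0]); EY=np.array([-np.sin(YAW),np.cos(YAW),0])
Q=(Ro.from_euler('z',YAW)*Ro.from_euler('x',np.pi)).as_quat()
S2=np.array([.571,-.062,.054]); SLOT={1:S2+.045*EY,2:S2,3:S2-.045*EY}
def feel(w,cn=2.5):
    move_ptp(SLOT[w]+[0,0,.032],Q)
    f0=current_force()
    hit=servo_line(SLOT[w]+[0,0,.010],Q,rate=.02,contact_N=cn)
    z=current_position()[2]; print("feel",w,hit,"h above slot",round((z-SLOT[w][2])*1e3,2),"dF",np.round(np.array(current_force())-f0,2))
    return z
def stroke(w,z,a,b,press=.0024,v=.03):
    s=SLOT[w].copy(); s[2]=z
    servo_line(s+a*EX+[0,0,.004],Q,rate=.1)
    f0=np.array(current_force())
    servo_line(s+a*EX-[0,0,press],Q,rate=.02); f1=current_force()-f0
    servo_line(s+(a+b)/2*EX-[0,0,press],Q,rate=v); f2=current_force()-f0
    servo_line(s+b*EX-[0,0,press],Q,rate=v); f3=current_force()-f0
    servo_line(s+b*EX+[0,0,.006],Q,rate=.1)
    print("stroke",w,np.round(f1,1),np.round(f2,1),np.round(f3,1),"t",round(current_clock(),1))
def look(name,up=True):
    if up: move_ptp(S2-.062*EX+[0,0,.16],Q)
    c=capture("wrist"); uvs=[]
    for w in SLOT:
        x=c["R"]@(SLOT[w]+[0,0,.02])+c["t"]; x=c["intrinsics"]@(x/x[2]); uvs.append(x[:2])
    uvs=np.array(uvs); a=(uvs.min(0)-45).astype(int).clip(0); b=(uvs.max(0)+[45,70]).astype(int)
    im=c["image"].copy()
    for u in uvs: cv2.drawMarker(im,tuple(int(k) for k in u),(0,255,0),cv2.MARKER_CROSS,5,1)
    im=im[a[1]:b[1],a[0]:b[0]]; s=min(800/im.shape[1],600/im.shape[0],5)
    cv2.imwrite(f"pics/{name}.png",cv2.resize(im,None,fx=s,fy=s,interpolation=cv2.INTER_CUBIC)); np.savez(name+".npz",**c)
    return c
E
python3 - <<'E'
from h import *
move_gripper(0)
z=feel(2); servo_line(SLOT[2]*[1,1,0]+[0,0,z+.004],Q)
stroke(2,z,-.0095,.0095)
look("w2"); print(z,current_clock())
E
```

```text
feel 2 True h above slot 20.91 dF [-1.02  0.99  4.3 ]
stroke 2 [-1.2  0.2  8.8] [0.4 1.7 8.5] [1.6 1.8 7.7] t 8.6
0.0749124579797429 9.2583
```

View pics/w2.png

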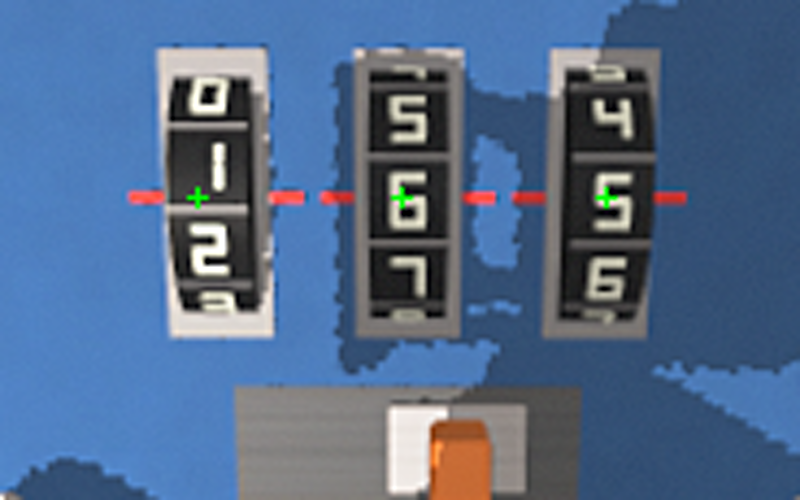

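```bash
python3 - <<'E'
from h import *
z=.0749; move_ptp(SLOT[2]*[1,1,0]+[0,0,z+.006]-.0095*EX,Q); stroke(2,z,-.0095,.0095)
z=feel(3); servo_line(SLOT[3]*[1,1,0]+[0,0,z+.004],Q)
for i in range(3): stroke(3,z,.0095,-.0095)
z=feel(1); servo_line(SLOT[1]*[1,1,0]+[0,0,z+.004],Q)
stroke(1,z,-.006,.006)
look("w3"); print(z,current_clock())
E
```

```text
stroke 2 [-1.5 -0.1  8.3] [0.7 0.3 8.9] [ 0.1 -0.4  7.4] t 11.8
feel 3 True h above slot 22.3 dF [-0.33  0.27  6.59]
stroke 3 [-1.   1.4  9.2] [-1.2  2.2 10.1] [-1.5  1.  10. ] t 14.8
stroke 3 [-1.7  0.2 10. ] [-1.1  1.8 10. ] [-1.1 -0.1  9.5] t 16.8
stroke 3 [-0.6 -0.2 10. ] [-0.3  1.7 10.2] [-1.4 -0.5  9.6] t 18.8
feel 1 True h above slot 17.11 dF [-0.87  0.19  5.59]
stroke 1 [-0.4  0.3 10. ] [0.5 2.2 9.4] [0.4 0.4 9.3] t 21.9
0.07111468918850311 22.675
```

View pics/w3.png

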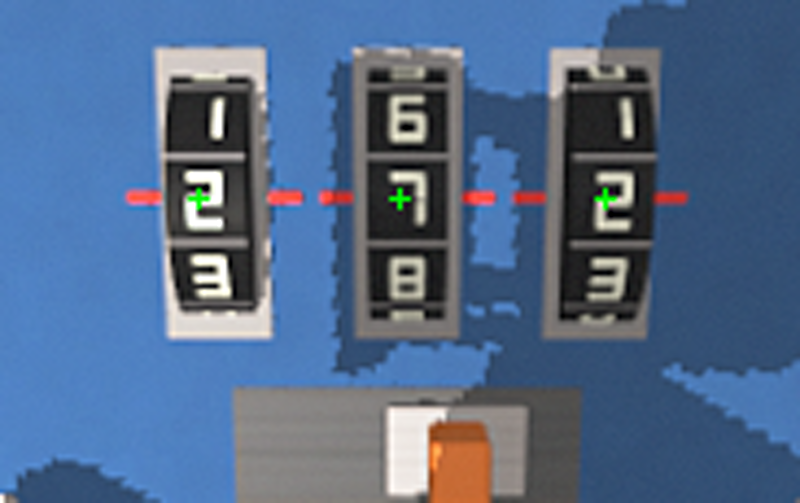

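```bash
python3 - <<'E'
from h import *
z=.0711; move_ptp(SLOT[1]*[1,1,0]+[0,0,z+.006]-.0095*EX,Q)
for i in range(2): stroke(1,z,-.0095,.0095)
c=look("w4")
h=cv2.cvtColor(c["image"],cv2.COLOR_BGR2HSV)
p=cloud(c,(h[...,0]>4)&(h[...,0]<20)&(h[...,1]>150)); q=(p-S2)@np.stack([EX,EY,[0,0,1]]).T
q=q[(abs(q[:,0]+.06)<.03)&(abs(q[:,1])<.05)&(q[:,2]>.024)&(q[:,2]<.035)]
print(len(q),np.round(q.min(0)*1e3,1),np.round(q.max(0)*1e3,1),np.round(np.median(q,0)*1e3,1),current_clock())
E
```

```text
stroke 1 [-2.7 -1.1  9.1] [-0.4  0.3  8.5] [-0.8 -1.   7.9] t 25.2
stroke 1 [-1.6  0.3  8.7] [-1.3  1.6  8.9] [0.2 2.7 7.5] t 27.2
211 [-66.5 -18.7  24.2] [-51.2  -6.8  32.1] [-58.2 -12.7  30.2] 27.9583
```

View pics/w4.png

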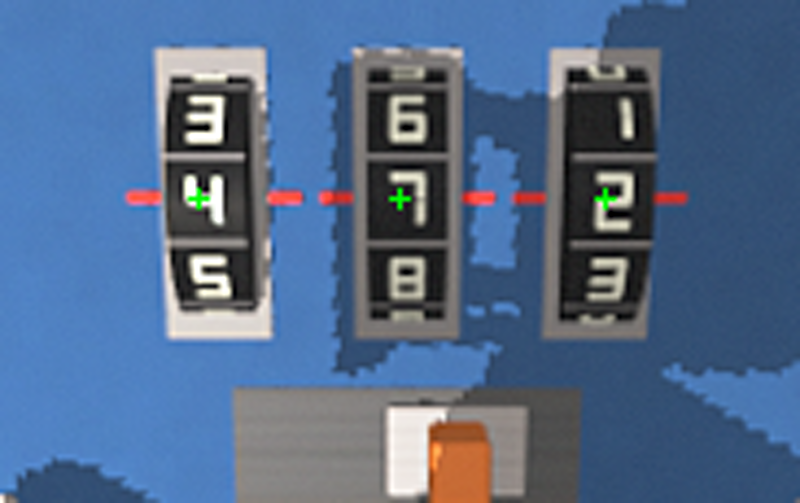

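The picture shows 4 7 2, each centred on the red line (row ~198). The knob sits about 59 mm in front of the wheels and 12.7 mm to the right of the middle one. Next I push the latch.

```bash
python3 - <<'E'
from h import *
P=lambda y,z: S2-.060*EX+y*EY+[0,0,z]
ly=lambda: round(float((np.array(current_position())-S2)@EY*1e3),1)
move_ptp(P(-.048,.05),Q); servo_line(P(-.048,.012),Q,rate=.08,contact_N=8)
f0=np.array(current_force())
h1=servo_line(P(-.012,.012),Q,rate=.025,contact_N=2); y0=ly(); print(h1,y0,np.round(current_force()-f0,1))
h2=servo_line(P(y0/1e3+.026,.012),Q,rate=.025,contact_N=14); print(h2,ly(),"travel",ly()-y0,np.round(current_force()-f0,1))
y1=ly()/1e3
servo_line(P(y1-.012,.012),Q,rate=.08); servo_line(P(y1-.012,.06),Q)
c=look("w5")
h=cv2.cvtColor(c["image"],cv2.COLOR_BGR2HSV)
p=cloud(c,(h[...,0]>4)&(h[...,0]<20)&(h[...,1]>150)); q=(p-S2)@np.stack([EX,EY,[0,0,1]]).T
q=q[(abs(q[:,0]+.06)<.03)&(abs(q[:,1])<.05)&(q[:,2]>.024)&(q[:,2]<.035)]
print(np.round(np.median(q,0)*1e3,1),current_clock())
E
```

```text
True -26.8 [ 0.2  0.2 -1.4]
True -10.3 travel 16.5 [-0.  -3.3  0.6]
[-58.2   5.7  30.1] 32.05
```

View pics/w5.png

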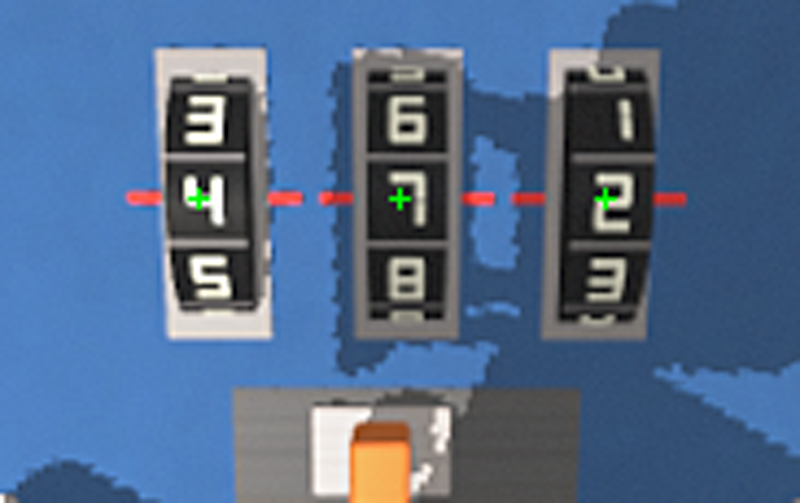

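The latch moved 18.4 mm by the camera and the wheels still read 4 7 2. I'll push once more to confirm the end stop, then hand in.

```bash
python3 - <<'E'
from h import *
P=lambda y,z: S2-.060*EX+y*EY+[0,0,z]
ly=lambda: round(float((np.array(current_position())-S2)@EY*1e3),1)
move_ptp(P(-.024,.05),Q); servo_line(P(-.024,.012),Q,rate=.08,contact_N=8)
print(servo_line(P(.0,.012),Q,rate=.015,contact_N=10),ly(),np.round(current_force(),1))
servo_line(P(-.024,.012),Q,rate=.08); servo_line(P(-.024,.12),Q)
c=capture("wrist"); h=cv2.cvtColor(c["image"],cv2.COLOR_BGR2HSV)
p=cloud(c,(h[...,0]>4)&(h[...,0]<20)&(h[...,1]>150)); q=(p-S2)@np.stack([EX,EY,[0,0,1]]).T
q=q[(abs(q[:,0]+.06)<.03)&(abs(q[:,1])<.05)&(q[:,2]>.024)&(q[:,2]<.035)]
print(np.round(np.median(q,0)*1e3,1),current_clock())
print(close_job())
E
```

```text
True -10.3 [ 0.5 -1.9  2.1]
[-56.8   3.3  30. ] 35.45
the job is handed in; nothing more can be done
None
```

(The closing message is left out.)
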